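# Second, interlocking layer of die blocks on a corner-board pallet

## Robot

A 7-joint arm with a two-finger parallel gripper is mounted at the origin on the work surface. World frame = base frame: x ahead of the robot, y to its left, z up, the work surface at z = 0. Lengths are in m, angles in rad, forces in N, time in s.
With the tool pointing down it reaches from about 0.4 to 0.85 m from the base axis. Payload 10.4 kg.
Tool frame: the origin (TCP) lies between the finger pads; the fingertips stand 19 mm ahead of it and the grasp point (between the pads) is the TCP (r.nose_length is the z of the fingertips in the tool frame, in m); z points along the fingers, y is the line along which they close (so a half turn about z gives the same grasp; the last joint's range is limited). The gripper opens to 85 mm and grips with 20 to 120 N. Pads are 22 mm wide; open, the fingers measure 114 mm over their backs; the gripper's body (76 mm by 85 mm) begins 54 mm behind the grasp point. The pads swing forward as they close: fully open they stand 13 mm farther back than shut.
Start: joints at [-1.345, 0.332, -0.065, 1.46, 0.022, 1.35, -0.088], TCP at [0.154, 0.606, 0.25] pointing down, gripper open.
Joint ranges: [-2.6, 2.6], [-0.5, 2.12], [-1.47, 1.34], [0.16, 2.42], [-1.27, 4.41], [0.06, 2.06], [-2.6, 2.6]. Speed limits (rad/s): [2.22, 2.22, 2.79, 2.79, 3.14, 3.14, 3.14].

## Interface

Orientations are given as a unit quaternion [w, x, y, z].
In Python, from rig import r gives the robot as it stands. The module is installed in compiled form; this text tells all that it offers.
- The arm moves only by the tool jog_arm, never from a script. Its argument "targets" is a list that holds one entry, the list of rows, each a list of 5 numbers: the shift along the tool's x, y, z in cm, then the turn about the tool's z in degrees, then the gripper's target within -1 to 1 (fully open at 1, half-way at 0, shut at -1). A call has 1 to 20 rows; each row shifts and turns the commanded pose from where the row before left it, along the tool's axes as they then stand; what a row does not reach is not made up. A row lasts 1/12 s, in which the tool goes at most 41.7 mm and 7.16 degrees, less where a joint would pass 70% of its speed; a pose out of reach is approached as far as the arm can. A call is refused whole if a number of a shift passes 4.17 or a number of a turn 7.16, either way. A call with a gripper value outside its range is refused whole. The fingers move at their own pace and stop on an object; "force" is the grip in N (left out, the last holds). Time passes only in rows, so rows that do not move let the fingers close. It gives the time, the measured TCP pose, the force, the opening and the grip force at its end, in the units of the state.
- r.state(): the state, without advancing time (a new reading comes with each control period).
- r.grab_frame(name): name is "side" or "top" or "wrist"; returns (picture, depth): 420x560x3 uint8, blue, green, red; 420x560 float32, m along the optical axis (not along the pixel's ray), 0 where there is no reading.
- r.camera_model(name): a dict with "camera_matrix" (3x3 intrinsics, pixels), "distortion" ([k1, k2, p1, p2, k3] as OpenCV has them; the pictures are not rectified), "rvec" (rotation vector, rad) and "tvec" (3), from world to camera coordinates, as OpenCV has them. Camera axes: x right, y down, z forward; pixel columns grow to the right and rows downward; lengths in m; the calibration is good to about 2 mm. A picture is of the moment at which its call begins: read the wrist's pose just before it. camera_model takes no time and is no camera call; for the wrist camera it gives the pose at the moment of the call.
- r.finish_job(): hands the job in; it is judged then, once.
Trained networks look in the newest picture that a camera, given by its name, has taken for a name from the list of things; names that differ only in an ending like _2 or _b are one class to them, and where a whole thing is asked for, a point or a joint stands for the part that bears it (a point fixed in the world has none). Each returns a list of dicts, best first, with "score" (0 to 1); they miss things now and then, are a little off and sometimes report something else, mostly with a low value. They report only what shows in the picture. A call takes as long as a camera call. They do not tell look-alikes from the thing itself.
- r.look_for(camera, thing): "rect" ([left, top, width, height] in pixels, round what is visible of it).
The state is a dict: "clock": time; "joint_positions": joint angles; "qvel": joint speeds; "tau": joint torques, N m; "tool_pos": TCP position; "ee_rot": TCP orientation; "contact_force": force on the tool from outside, world axes, zero at the start; "ft_torque": the same for the moment, N m; "finger_gap": finger opening in m; "grasp_force": force on a finger pad.
Only numpy, scipy, OpenCV 4.12 (cv2) and the standard library are available. Lean on these libraries where they do the work, as an engineer would, in place of code of your own. Each camera call takes 0.05 s, during which the arm holds its last target. There are 200 camera calls.

## Task

Lay the three loose die blocks flat on the pallet as its second layer, in the pattern of the layer below turned end for end, so that the joints interlock: first one block crosswise in the corner, pushed firmly home against the end board and touching the side board; then the other two lengthwise side by side, butted against the crosswise block and pushed firmly together against the side board, so that no gaps are left. Leave the first layer where it is and do not disturb the grinder, disc or file.

Things in the scene. Friction and masses are not known exactly. Their poses are not given: they have to be found in the camera images.
- pallet: wooden pallet 220 x 160 mm (x, y), fixed; deck top 40 mm above the bench; origin: centre of its underside, z up. Boards stand at its +x and +y sides, the others are open. First layer: crosswise at the -x end, pair at the +x end, top at 72 mm. Second layer when tight, centres (x, y) in mm: crosswise block (62, 2), length along y; pair (-28, 32) and (-28, -28), length along x
- end_board: rigid plywood board fixed on the pallet, 10 mm thick, 134 mm wide (pallet y -62 to +72 mm), top edge 94 mm above the bench (10 mm below the second layer's top); inner face at pallet x = +92 mm, facing -x. Origin and axes coincide with the pallet's
- side_board: rigid plywood board fixed on the pallet, 10 mm thick, 192 mm long (pallet x -90 to +102 mm), top edge 94 mm above the bench; inner face at pallet y = +62 mm, facing -y. Origin and axes coincide with the pallet's
- under_cross: first layer, loose, lies across the pallet: bored aluminium die block 120 x 60 x 32 mm (x, y, z), about 0.5 kg, all six alike; origin at the centre of its underside, x along the 120 mm length, z up
- under_a: first layer, loose, lies along the pallet beside the side board: bored aluminium die block 120 x 60 x 32 mm (x, y, z), about 0.5 kg, all six alike; origin at the centre of its underside, x along the 120 mm length, z up
- under_b: first layer, loose, lies along the pallet on the open side: bored aluminium die block 120 x 60 x 32 mm (x, y, z), about 0.5 kg, all six alike; origin at the centre of its underside, x along the 120 mm length, z up
- block_a: to be stacked, lies flat on the bench: bored aluminium die block 120 x 60 x 32 mm (x, y, z), 0.4 to 0.7 kg, all six alike; origin at the centre of its underside, x along the 120 mm length, z up; sliding it on another block takes less than 10 N
- block_b: to be stacked, lies flat on the bench: bored aluminium die block 120 x 60 x 32 mm (x, y, z), 0.4 to 0.7 kg, all six alike; origin at the centre of its underside, x along the 120 mm length, z up; sliding it on another block takes less than 10 N
- block_c: to be stacked, lies flat on the bench: bored aluminium die block 120 x 60 x 32 mm (x, y, z), 0.4 to 0.7 kg, all six alike; origin at the centre of its underside, x along the 120 mm length, z up; sliding it on another block takes less than 10 N
- grinder: bystander: black die grinder lying on the bench, 230 mm long, 48 mm thick; origin under the middle of its body
- disc: bystander: brown grinding disc flat on the bench, 100 mm across, 6 mm thick; origin at its centre
- file: bystander: file with wooden handle on the bench, 260 mm long, 22 mm high; origin near the middle
There are look-alikes about, which are no part of the job. Leave any turquoise look-alike of the block_b alone. Leave any pink look-alike of the block_a alone.

How it is judged:
On the way, in this order (a step that is already met when the one before it is completed fails the run):
1. a block lies crosswise in the second layer's corner place and is pressed against the end board with more than 1.5 N ((((x of block_a in the frame of pallet between 0.056 and 0.068 m and y of block_a in the frame of pallet between -0.004 and 0.008 m and z of block_a in the frame of pallet between 0.07 and 0.074 m and angle between block_a's own z axis and vertical below 0.03 rad and angle between the x axis of block_a and the y axis of pallet, either way round below 0.06 rad) and contact force between block_a and end_board above 1.5 N) or ((x of block_b in the frame of pallet between 0.056 and 0.068 m and y of block_b in the frame of pallet between -0.004 and 0.008 m and z of block_b in the frame of pallet between 0.07 and 0.074 m and angle between block_b's own z axis and vertical below 0.03 rad and angle between the x axis of block_b and the y axis of pallet, either way round below 0.06 rad) and contact force between block_b and end_board above 1.5 N) or ((x of block_c in the frame of pallet between 0.056 and 0.068 m and y of block_c in the frame of pallet between -0.004 and 0.008 m and z of block_c in the frame of pallet between 0.07 and 0.074 m and angle between block_c's own z axis and vertical below 0.03 rad and angle between the x axis of block_c and the y axis of pallet, either way round below 0.06 rad) and contact force between block_c and end_board above 1.5 N))), for 0.02 s.
2. the two lengthwise blocks are pressed together with more than 1.5 N, against the side board ((((x of block_a in the frame of pallet between -0.034 and -0.022 m and y of block_a in the frame of pallet between -0.034 and -0.022 m and z of block_a in the frame of pallet between 0.07 and 0.074 m and angle between block_a's own z axis and vertical below 0.03 rad and angle between the x axis of block_a and the x axis of pallet, either way round below 0.06 rad) and (((x of block_b in the frame of pallet between -0.034 and -0.022 m and y of block_b in the frame of pallet between 0.026 and 0.038 m and z of block_b in the frame of pallet between 0.07 and 0.074 m and angle between block_b's own z axis and vertical below 0.03 rad and angle between the x axis of block_b and the x axis of pallet, either way round below 0.06 rad) and contact force between block_a and block_b above 1.5 N and contact force between block_b and side_board above 1 N) or ((x of block_c in the frame of pallet between -0.034 and -0.022 m and y of block_c in the frame of pallet between 0.026 and 0.038 m and z of block_c in the frame of pallet between 0.07 and 0.074 m and angle between block_c's own z axis and vertical below 0.03 rad and angle between the x axis of block_c and the x axis of pallet, either way round below 0.06 rad) and contact force between block_a and block_c above 1.5 N and contact force between block_c and side_board above 1 N))) or ((x of block_b in the frame of pallet between -0.034 and -0.022 m and y of block_b in the frame of pallet between -0.034 and -0.022 m and z of block_b in the frame of pallet between 0.07 and 0.074 m and angle between block_b's own z axis and vertical below 0.03 rad and angle between the x axis of block_b and the x axis of pallet, either way round below 0.06 rad) and (((x of block_a in the frame of pallet between -0.034 and -0.022 m and y of block_a in the frame of pallet between 0.026 and 0.038 m and z of block_a in the frame of pallet between 0.07 and 0.074 m and angle between block_a's own z axis and vertical below 0.03 rad and angle between the x axis of block_a and the x axis of pallet, either way round below 0.06 rad) and contact force between block_b and block_a above 1.5 N and contact force between block_a and side_board above 1 N) or ((x of block_c in the frame of pallet between -0.034 and -0.022 m and y of block_c in the frame of pallet between 0.026 and 0.038 m and z of block_c in the frame of pallet between 0.07 and 0.074 m and angle between block_c's own z axis and vertical below 0.03 rad and angle between the x axis of block_c and the x axis of pallet, either way round below 0.06 rad) and contact force between block_b and block_c above 1.5 N and contact force between block_c and side_board above 1 N))) or ((x of block_c in the frame of pallet between -0.034 and -0.022 m and y of block_c in the frame of pallet between -0.034 and -0.022 m and z of block_c in the frame of pallet between 0.07 and 0.074 m and angle between block_c's own z axis and vertical below 0.03 rad and angle between the x axis of block_c and the x axis of pallet, either way round below 0.06 rad) and (((x of block_a in the frame of pallet between -0.034 and -0.022 m and y of block_a in the frame of pallet between 0.026 and 0.038 m and z of block_a in the frame of pallet between 0.07 and 0.074 m and angle between block_a's own z axis and vertical below 0.03 rad and angle between the x axis of block_a and the x axis of pallet, either way round below 0.06 rad) and contact force between block_c and block_a above 1.5 N and contact force between block_a and side_board above 1 N) or ((x of block_b in the frame of pallet between -0.034 and -0.022 m and y of block_b in the frame of pallet between 0.026 and 0.038 m and z of block_b in the frame of pallet between 0.07 and 0.074 m and angle between block_b's own z axis and vertical below 0.03 rad and angle between the x axis of block_b and the x axis of pallet, either way round below 0.06 rad) and contact force between block_c and block_b above 1.5 N and contact force between block_b and side_board above 1 N))))), for 0.02 s.
At the end, for the whole second after the job is handed in: A block at rest in each of the three places, flat (2 mm, 0.03 rad), square to the pallet (0.03 rad). From its tight place: crosswise block within 2 mm off the end board, 2.5 mm across; pair within 3 mm along the pallet and, across it, 2 mm (by the side board) and 3 mm (outer) (((x of block_a in the frame of pallet between 0.06 and 0.064 m and y of block_a in the frame of pallet between -0.0005 and 0.0045 m and z of block_a in the frame of pallet between 0.07 and 0.074 m and angle between block_a's own z axis and vertical below 0.03 rad and angle between the x axis of block_a and the y axis of pallet, either way round below 0.03 rad) or (x of block_b in the frame of pallet between 0.06 and 0.064 m and y of block_b in the frame of pallet between -0.0005 and 0.0045 m and z of block_b in the frame of pallet between 0.07 and 0.074 m and angle between block_b's own z axis and vertical below 0.03 rad and angle between the x axis of block_b and the y axis of pallet, either way round below 0.03 rad) or (x of block_c in the frame of pallet between 0.06 and 0.064 m and y of block_c in the frame of pallet between -0.0005 and 0.0045 m and z of block_c in the frame of pallet between 0.07 and 0.074 m and angle between block_c's own z axis and vertical below 0.03 rad and angle between the x axis of block_c and the y axis of pallet, either way round below 0.03 rad)) and ((x of block_a in the frame of pallet between -0.031 and -0.025 m and y of block_a in the frame of pallet between 0.03 and 0.034 m and z of block_a in the frame of pallet between 0.07 and 0.074 m and angle between block_a's own z axis and vertical below 0.03 rad and angle between the x axis of block_a and the x axis of pallet, either way round below 0.03 rad) or (x of block_b in the frame of pallet between -0.031 and -0.025 m and y of block_b in the frame of pallet between 0.03 and 0.034 m and z of block_b in the frame of pallet between 0.07 and 0.074 m and angle between block_b's own z axis and vertical below 0.03 rad and angle between the x axis of block_b and the x axis of pallet, either way round below 0.03 rad) or (x of block_c in the frame of pallet between -0.031 and -0.025 m and y of block_c in the frame of pallet between 0.03 and 0.034 m and z of block_c in the frame of pallet between 0.07 and 0.074 m and angle between block_c's own z axis and vertical below 0.03 rad and angle between the x axis of block_c and the x axis of pallet, either way round below 0.03 rad)) and ((x of block_a in the frame of pallet between -0.031 and -0.025 m and y of block_a in the frame of pallet between -0.031 and -0.025 m and z of block_a in the frame of pallet between 0.07 and 0.074 m and angle between block_a's own z axis and vertical below 0.03 rad and angle between the x axis of block_a and the x axis of pallet, either way round below 0.03 rad) or (x of block_b in the frame of pallet between -0.031 and -0.025 m and y of block_b in the frame of pallet between -0.031 and -0.025 m and z of block_b in the frame of pallet between 0.07 and 0.074 m and angle between block_b's own z axis and vertical below 0.03 rad and angle between the x axis of block_b and the x axis of pallet, either way round below 0.03 rad) or (x of block_c in the frame of pallet between -0.031 and -0.025 m and y of block_c in the frame of pallet between -0.031 and -0.025 m and z of block_c in the frame of pallet between 0.07 and 0.074 m and angle between block_c's own z axis and vertical below 0.03 rad and angle between the x axis of block_c and the x axis of pallet, either way round below 0.03 rad)) and linear speed of each of block_a, block_b, block_c below 0.01 m/s); the robot touches nothing.
It fails at once if a first-layer block is shifted by more than 8 mm (distance of any of under_cross, under_a, under_b from where it was at the start of the episode above 0.008 m).
It fails at once if the grinder, disc or file is moved by more than 15 mm (distance of any of grinder, disc, file from where it was at the start of the episode above 0.015 m).
It also fails if it takes over 72 s, if anything falls off the work surface, if the arm or the gripper's body presses on something with over 40 N, if the wrist force passes 120 N, or if a joint passes its speed limit or range.

## Working session

There is one attempt and no reset: what is moved stays moved. The work goes in short steps, Python scripts to look and compute and a tool call to move; the robot and the scene stay as the last step left them, time stands still between calls to the robot, and variables do not carry over. Pictures are saved under pics/ and viewed, at most 10 in all, crops included, and the job is handed in when it is done.

Besides the shell and the picture viewer there is one more tool, called after "Emit:" by a JSON object that holds its "fn" and its "kwargs", one argument or row to a line. jog_arm: Moves the arm, as the interface text tells. Its arguments: {"type":"object","properties":{"targets":{"type":"array","items":{"type":"array","items":{"type":"array","items":{"type":"number"}}}},"force":{"type":"number"}},"required":["targets"]}

```bash
mkdir -p pics; cat > h.py <<'E'
from rig import r
import cv2, numpy as np
from scipy.spatial.transform import Rotation as R
def cloud(name):
    img,d=r.grab_frame(name); m=r.camera_model(name)
    return img,d,m
def pts(d,m,uv):
    uv=np.asarray(uv,float).reshape(-1,2)
    K=np.array(m["camera_matrix"],float);D=np.array(m["distortion"],float)
    n=cv2.undistortPoints(uv.reshape(-1,1,2),K,D).reshape(-1,2)
    z=d[uv[:,1].astype(int),uv[:,0].astype(int)]
    c=np.c_[n*z[:,None],z]
    Rm=cv2.Rodrigues(np.array(m["rvec"],float))[0]
    return (c-np.array(m["tvec"],float).ravel())@Rm
def full(d,m):
    h,w=d.shape;v,u=np.mgrid[:h,:w]
    P=pts(d,m,np.c_[u.ravel(),v.ravel()]).reshape(h,w,3);P[d==0]=np.nan
    return P
E
python3 - <<'E'
from h import *
s=r.state();print(s["tool_pos"],s["ee_rot"],s["finger_gap"],s["contact_force"],s["clock"])
for n in("top","side"):
    img,d,m=cloud(n);cv2.imwrite(f"pics/{n}0.png",img);np.savez(f"{n}0.npz",img=img,d=d,P=full(d,m))
    for t in("block_a","under_a","pallet","grinder","disc","file"):
        print(n,t,[(np.round(q["score"],2),np.round(q["rect"]).astype(int).tolist()) for q in r.look_for(n,t)])
E
```

```text
[0.15380943 0.60540953 0.24951992] [-6.28220005e-05  1.24075985e-01  9.92272457e-01 -7.19259498e-04] 0.08550431763698715 [ 0.47973144 -0.51597672 -0.01789538] 0.0
top block_a [(np.float64(0.88), [297, 246, 48, 28]), (np.float64(0.8), [377, 213, 52, 31]), (np.float64(0.75), [244, 280, 53, 45]), (np.float64(0.69), [306, 178, 46, 34]), (np.float64(0.66), [372, 152, 51, 39])]
top under_a [(np.float64(0.73), [153, 212, 50, 47]), (np.float64(0.64), [140, 198, 50, 45])]
top pallet [(np.float64(0.86), [137, 176, 100, 102]), (np.float64(0.51), [145, 201, 44, 42])]
top grinder [(np.float64(0.91), [272, 134, 84, 26])]
top disc [(np.float64(0.79), [364, 281, 40, 42]), (np.float64(0.57), [161, 215, 68, 53])]
top file [(np.float64(0.77), [176, 132, 90, 18])]
side block_a [(np.float64(0.96), [374, 301, 85, 83]), (np.float64(0.95), [332, 213, 64, 61]), (np.float64(0.76), [260, 255, 70, 64]), (np.float64(0.68), [177, 242, 42, 64]), (np.float64(0.64), [428, 247, 72, 72])]
side under_a [(np.float64(0.83), [173, 150, 55, 11]), (np.float64(0.78), [180, 132, 48, 19])]
side pallet [(np.float64(0.67), [159, 121, 112, 81])]
side grinder [(np.float64(0.7), [360, 164, 85, 69])]
side disc [(np.float64(0.72), [278, 362, 68, 57])]
side file [(np.float64(0.82), [271, 120, 88, 49]), (np.float64(0.46), [160, 158, 92, 25])]
```

View pics/top0.png

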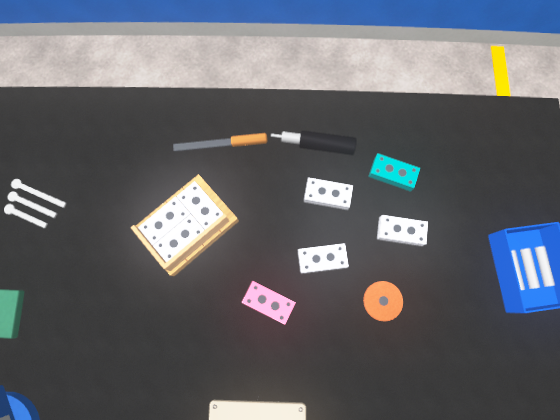

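View pics/side0.png

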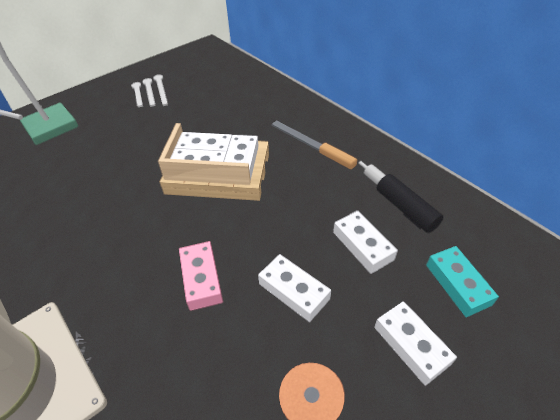

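Candidates: white blocks at top (329,193), (402,230) and (323,258) are wanted. Pink (269,302) and turquoise (395,171) are look-alikes to leave alone. The pallet is at (185,225), with boards on its lower and left sides.

```bash
python3 - <<'E'
from h import *
Z=np.load("top0.npz");img,P=Z["img"],Z["P"]
hsv=cv2.cvtColor(img,cv2.COLOR_BGR2HSV)
def rect(pts):
    (c,s,a)=cv2.minAreaRect((pts*1000).astype(np.float32)); 
    if s[0]<s[1]: a+=90;s=s[::-1]
    return np.round(c,1),np.round(s,1),round(a,1)
for n,(u,v) in dict(b1=(329,193),b2=(402,230),b3=(323,258),pink=(269,302),turq=(395,171)).items():
    w=np.zeros(img.shape[:2],bool);w[v-32:v+32,u-38:u+38]=True
    mk=w&(P[...,2]>.022)&(P[...,2]<.045)
    if n[0]=='b': mk&=(hsv[...,1]<60)
    k,l=cv2.connectedComponents(mk.astype(np.uint8)); mk=l==l[v-6:v+6,u-6:u+6].max()
    q=P[mk];print(n,mk.sum(),rect(q[:,:2]),"z",np.round(np.median(q[:,2]),4))
w=np.zeros(img.shape[:2],bool);w[165:285,120:250]=True
for lo,hi in((.03,.048),(.066,.08),(.086,.1)):
    q=P[w&(P[...,2]>lo)&(P[...,2]<hi)];print(lo,len(q),rect(q[:,:2]),np.median(q[:,2]),np.round(q.mean(0),3))
q=P[w&(P[...,2]>.02)];print("all",rect(q[:,:2]))
big=cv2.resize(img[160:290,110:440],None,fx=2.4,fy=2.4);cv2.imwrite("pics/crop.png",big)
E
```

```text
b1 1056 (array([ 636.7, -166.8]), array([120.3,  61.2]), 80.8) z 0.0319
b2 1131 (array([ 542.1, -358.4]), array([122.4,  61.5]), 82.3) z 0.0319
b3 1152 (array([ 464.7, -152.9]), array([120.6,  60.6]), 98.7) z 0.0322
pink 1227 (array([350.4, -18.9]), array([119.7,  60.4]), 65.3) z 0.0321
turq 1022 (array([ 699.4, -343.5]), array([121.2,  62.2]), 71.3) z 0.0315
0.03 1068 (array([541.9, 202.4]), array([221.1, 161.9]), 133.2) 0.04007692787711167 [0.558 0.165 0.04 ]
0.066 3412 (array([533.7, 201.9]), array([190.9, 133.4]), 133.0) 0.07217049849042084 [0.539 0.204 0.072]
0.086 652 (array([534.2, 202.9]), array([193.5, 134.9]), 132.8) 0.0936504936760146 [0.483 0.203 0.093]
all (array([541.9, 202.4]), array([221.1, 161.9]), 133.2)
```

View pics/crop.png

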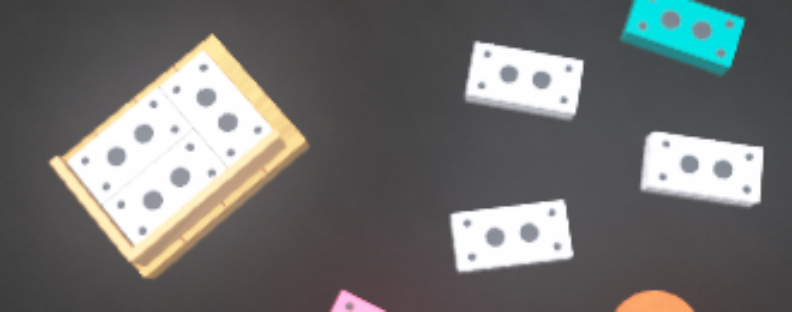

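The crop confirms three white bored blocks, at crop (524,80), (702,168) and (511,236). The boards are on the pallet's lower-left end and lower-right side, so pallet yaw is about 133°. I'll fetch b3 (near) first.

Emit:
{"fn": "jog_arm", "kwargs": {
  "targets": [
    [[0,0,0,6.7,1],[0,0,0,6.7,1],[0,0,0,6.7,1],[0,0,0,6.7,1],[0,0,0,6.7,1],[0,0,0,6.7,1],[0,0,0,6.7,1],[0,0,0,6.7,1],[0,0,0,6.7,1],[0,0,0,6.7,1],[0,3.86,0,0,1],[0,3.86,0,0,1],[0,3.86,0,0,1],[0,3.86,0,0,1],[0,3.86,0,0,1]]
  ],
  "force": 60
}}

```text
clock: 1.95
tool_pos: [0.3463, 0.6352, 0.2505]
ee_rot: [-0.0, 0.651, 0.759, 0.0]
contact_force: [-0.5, 1.2, 1.7]
finger_gap: 0.0857
grasp_force: 0.0
```

Emit:
{"fn": "jog_arm", "kwargs": {
  "targets": [
    [[-3.98,0,0,0,0.6],[-3.98,0,0,0,0.6],[-3.98,0,0,0,0.6],[-3.98,0,0,0,0.6],[-3.98,0,0,0,0.6],[-3.98,0,0,0,0.6],[-3.98,0,0,0,0.6],[-3.98,0,0,0,0.6],[-3.98,0,0,0,0.6],[-3.98,0,0,0,0.6],[-3.98,0,0,0,0.6],[-3.98,0,0,0,0.6],[-3.98,0,0,0,0.6],[-3.98,0,0,0,0.6],[-3.98,0,0,0,0.6],[-3.98,0,0,0,0.6],[-3.98,0,0,0,0.6],[-3.98,0,0,0,0.6],[-3.98,0,0,0,0.6],[-3.98,0,0,0,0.6]]
  ]
}}

```text
clock: 3.62
tool_pos: [0.4655, -0.1537, 0.2508]
ee_rot: [0.0, 0.651, 0.759, 0.001]
contact_force: [0.4, -0.3, 0.2]
finger_gap: 0.0684
grasp_force: 0.0
```

```bash
cat >> h.py <<'E'
O=np.array([.5419,.2024]);YAW=133.1
def pal(x,y):
    a=np.deg2rad(YAW);return O+np.array([x*np.cos(a)-y*np.sin(a),x*np.sin(a)+y*np.cos(a)])/1000
def go(xy,z=None,close=None):
    "shift in tool axes (cm) at present yaw and at final yaw, turn deg"
    s=r.state();p=np.array(s["tool_pos"]);M=R.from_quat(np.roll(s["ee_rot"],-1)).as_matrix()
    t=np.array([*xy,p[2] if z is None else z]);d=t-p
    a=np.rad2deg(np.arctan2(M[1,1],M[0,1]))
    turn=0 if close is None else (a-close+90)%180-90
    M2=M@R.from_euler('z',turn,degrees=True).as_matrix()
    print("now",np.round(p*1000,1),"yaw_y",round(a,2),"F",np.round(s["contact_force"],1),"gap",round(s["finger_gap"],4),"g",np.round(s["grasp_force"],1),"t",round(s["clock"],2),"j1,j7",np.round(np.array(s["joint_positions"])[[0,6]],2))
    print(" shift now-axes",np.round(M.T@d*100,2)," turned-axes",np.round(M2.T@d*100,2),"turn",round(turn,2))
def top_rect(name,pred=None,zlo=.022,zhi=.042,win=None):
    img,d,m=cloud(name);P=full(d,m);hsv=cv2.cvtColor(img,cv2.COLOR_BGR2HSV)
    mk=((P[...,2]>zlo)&(P[...,2]<zhi)&(hsv[...,1]<60)).astype(np.uint8)
    k,l,st,ce=cv2.connectedComponentsWithStats(mk)
    for i in range(1,k):
        if st[i,4]>600:
            q=P[l==i];(c,s,a)=cv2.minAreaRect((q[:,:2]*1000).astype(np.float32))
            if s[0]<s[1]:a+=90;s=s[::-1]
            print(name,st[i,4],np.round(c,1),np.round(s,1),round(a,2),"z",np.round(np.median(q[:,2]),4),ce[i].round())
    return img,P
E
python3 - <<'E'
from h import *
print(r.nose_length); go((.4647,-.1529),.08,8.7)
img,P=top_rect("wrist"); cv2.imwrite("pics/w1.png",img)
E
```

```text
0.019
now [ 465.5 -153.7  250.8] yaw_y 8.75 F [ 0.4 -0.3  0.2] gap 0.0684 g 0.0 t 3.62 j1,j7 [-0.59  0.39]
 shift now-axes [ 0.08 -0.1  17.08]  turned-axes [ 0.08 -0.1  17.08] turn 0.05
wrist 6081 [ 463.7 -161.2] [120.2  60.1] 98.27 z 0.032 [276. 178.]
wrist 5663 [ 635.8 -175.4] [119.7  61.1] 80.43 z 0.0321 [426. 213.]
wrist 2472 [ 759.1 -170.7] [150.1  12.9] 83.34 z 0.0337 [529. 227.]
wrist 3230 [ 540.4 -366.6] [119.5  61.2] 82.2 z 0.0328 [314. 335.]
```

View pics/w1.png

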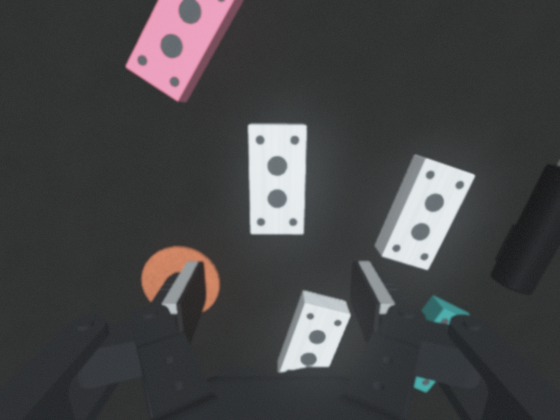

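The wrist view shows the b3 block at (277,178), between and ahead of the open fingers. The 8 mm y difference from the top camera is probably the arm still settling, so I'll recheck it at rest.

```bash
python3 - <<'E'
from h import *
img,P=top_rect("wrist");img,P=top_rect("top"); go((.4647,-.1529),.08,8.7)
E
```

```text
wrist 6182 [ 463.  -149.8] [120.2  60.1] 98.4 z 0.0313 [277. 171.]
wrist 5714 [ 635.6 -162.9] [119.5  61.9] 80.95 z 0.0309 [428. 205.]
wrist 2537 [ 759.9 -158.5] [148.1  14.8] 83.11 z 0.0335 [532. 222.]
wrist 3494 [ 540.5 -354.9] [119.8  61. ] 82.47 z 0.0311 [315. 332.]
now [ 465.3 -154.8  250.5] yaw_y 8.42 F [-0.5  0.4  0.4] gap 0.0684 g 0.0 t 3.77 j1,j7 [-0.59  0.39]
 shift now-axes [ 0.21 -0.04 17.05]  turned-axes [ 0.21 -0.04 17.05] turn -0.28
```

Emit:
{"fn": "jog_arm", "kwargs": {
  "targets": [
    [[0.3,-0.1,3.5,-0.3,0.6],[0,0,3.5,0,0.6],[0,0,3.5,0,0.6],[0,0,3.5,0,0.6],[0,0,3.5,0,0.6],[0,0,3.3,0,0.6],[0,0,0,0,0.6],[0,0,0,0,0.6]]
  ]
}}

```text
clock: 4.43
tool_pos: [0.4633, -0.1481, 0.0418]
ee_rot: [-0.001, 0.649, 0.761, -0.001]
contact_force: [0.2, -1.1, 1.1]
finger_gap: 0.0685
grasp_force: 0.0
```

Emit:
{"fn": "jog_arm", "kwargs": {
  "targets": [
    [[0,0,0.3,0,0.6],[0,0,0.3,0,0.6],[0,0,0.3,0,0.6],[0,0,0.3,0,0.6],[0,0,0.3,0,0.6],[0,0,0.3,0,0.6],[0,0,0,0,0.6],[0,0,0,0,0.6]]
  ]
}}

```text
clock: 5.1
tool_pos: [0.4641, -0.1488, 0.0242]
ee_rot: [-0.0, 0.649, 0.761, -0.0]
contact_force: [0.0, -0.2, 0.3]
finger_gap: 0.0685
grasp_force: 0.0
```

Emit:
{"fn": "jog_arm", "kwargs": {
  "targets": [
    [[0,0,0.1,0,0.6],[0,0,0.1,0,0.6],[0,0,0.1,0,0.6],[0,0,0,0,0.6],[0,0,0,0,0.6]]
  ]
}}

```text
clock: 5.52
tool_pos: [0.4642, -0.1488, 0.0212]
ee_rot: [-0.0, 0.649, 0.761, -0.0]
contact_force: [0.0, 0.2, -0.3]
finger_gap: 0.0683
grasp_force: 0.0
```

Emit:
{"fn": "jog_arm", "kwargs": {
  "targets": [
    [[0,0,0.1,0,0.6],[0,0,0.1,0,0.6],[0,0,0.1,0,0.6],[0,0,0,0,0.6],[0,0,0,0,0.6]]
  ]
}}

```text
clock: 5.93
tool_pos: [0.4642, -0.1488, 0.0182]
ee_rot: [-0.0, 0.649, 0.761, -0.0]
contact_force: [0.3, 0.4, -0.1]
finger_gap: 0.0686
grasp_force: 0.0
```

Emit:
{"fn": "jog_arm", "kwargs": {
  "targets": [
    [[0,0,0.1,0,0.6],[0,0,0.1,0,0.6],[0,0,0,0,0.6],[0,0,0,0,0.6]]
  ]
}}

```text
clock: 6.27
tool_pos: [0.4642, -0.1488, 0.0162]
ee_rot: [-0.0, 0.649, 0.761, -0.0]
contact_force: [-0.4, -0.8, 0.4]
finger_gap: 0.0685
grasp_force: 0.0
```

Emit:
{"fn": "jog_arm", "kwargs": {
  "targets": [
    [[0,0,0.1,0,0.6],[0,0,0.1,0,0.6],[0,0,0,0,0.6],[0,0,0,0,0.6]]
  ]
}}

```text
clock: 6.6
tool_pos: [0.4642, -0.1488, 0.0142]
ee_rot: [-0.0, 0.649, 0.761, -0.0]
contact_force: [0.6, 0.4, 0.5]
finger_gap: 0.0686
grasp_force: 0.0
```

Emit:
{"fn": "jog_arm", "kwargs": {
  "targets": [
    [[0,0,0.1,0,0.6],[0,0,0.1,0,0.6],[0,0,0,0,0.6],[0,0,0,0,0.6]]
  ]
}}

```text
clock: 6.93
tool_pos: [0.4642, -0.1488, 0.0122]
ee_rot: [-0.0, 0.649, 0.761, -0.0]
contact_force: [-0.3, 0.9, -0.3]
finger_gap: 0.0685
grasp_force: 0.0
```

Emit:
{"fn": "jog_arm", "kwargs": {
  "targets": [
    [[0,0,0.1,0,0.6],[0,0,0.1,0,0.6],[0,0,0,0,0.6],[0,0,0,0,0.6]]
  ]
}}

```text
clock: 7.27
tool_pos: [0.4643, -0.1489, 0.0117]
ee_rot: [-0.001, 0.649, 0.761, 0.001]
contact_force: [-10.7, 3.7, 31.8]
finger_gap: 0.0686
grasp_force: 15.9
```

Contact at TCP z≈12 mm, so the fingertips stand about 12 mm ahead of the TCP at this opening and about 14 mm at 60. I'll take a shallow grip (tips 24.5 mm above the block's underside, so they clear the board top), then lift.

Emit:
{"fn": "jog_arm", "kwargs": {
  "targets": [
    [[0,0,-1.0,0,0.6],[0,0,-1.0,0,0.6],[0,0,-0.85,0,0.6],[0,0,0,0,-0.2],[0,0,0,0,-0.2],[0,0,0,0,-0.2],[0,0,0,0,-0.2],[0,0,0,0,-0.2],[0,0,0,0,-0.2]]
  ],
  "force": 70
}}

```text
clock: 8.02
tool_pos: [0.4653, -0.1491, 0.0409]
ee_rot: [0.0, 0.649, 0.761, 0.001]
contact_force: [-10.5, 3.2, 38.9]
finger_gap: 0.0577
grasp_force: 67.0
```

```bash
python3 - <<'E'
from h import *
go(pal(58,-2),.22,133.1)
E
```

```text
now [ 465.3 -149.1   40.9] yaw_y 9.02 F [-10.5   3.2  38.9] gap 0.0577 g 67.0 t 8.02 j1,j7 [-0.46  0.65]
 shift now-axes [ 38.45  10.03 -17.84]  turned-axes [ 29.85 -26.23 -17.84] turn 55.92
```

```bash
python3 - <<'E'
from h import *
a,_=r.grab_frame("wrist");b,_=r.grab_frame("side")
cv2.imwrite("pics/g1.png",np.hstack([cv2.resize(a,(400,300)),cv2.resize(b[200:380,200:440],(400,300))]))
go((0,0))
E
```

```text
now [ 465.3 -149.1   40.9] yaw_y 9.02 F [-11.2   3.4  37.4] gap 0.0579 g 67.0 t 8.12 j1,j7 [-0.46  0.65]
 shift now-axes [ 22.02 -43.62  -0.07]  turned-axes [ 22.02 -43.62  -0.07] turn 0
```

View pics/g1.png

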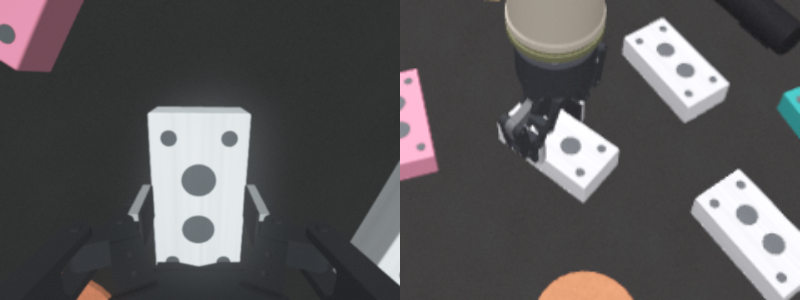

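The wrist half shows both pads gripping the block's long sides near its middle (about (140,205) and (258,205)). The upward force comes from the pads swinging forward as they closed. Lifting now, then travelling.

Emit:
{"fn": "jog_arm", "kwargs": {
  "targets": [
    [[0,0,-0.3,0,-0.2],[0,0,-0.5,0,-0.2],[0,0,-1.5,0,-0.2],[0,0,-3,0,-0.2],[0,0,-3,0,-0.2],[0,0,-3,0,-0.2],[0,0,-3,0,-0.2],[0,0,-2,0,-0.2],[0,0,0,0,-0.2],[0,0,0,0,-0.2]]
  ]
}}

```text
clock: 8.95
tool_pos: [0.4643, -0.1485, 0.2018]
ee_rot: [0.0, 0.649, 0.761, 0.001]
contact_force: [-0.8, 0.7, -5.1]
finger_gap: 0.0572
grasp_force: 76.8
```

Emit:
{"fn": "jog_arm", "kwargs": {
  "targets": [
    [[0,0,0,5.6,-0.2],[0,0,0,5.6,-0.2],[0,0,0,5.6,-0.2],[0,0,0,5.6,-0.2],[0,0,0,5.6,-0.2],[0,0,0,5.6,-0.2],[0,0,0,5.6,-0.2],[0,0,0,5.6,-0.2],[0,0,0,5.6,-0.2],[0,0,0,5.5,-0.2],[2.98,-2.62,0,0,-0.2],[2.98,-2.62,0,0,-0.2],[2.98,-2.62,0,0,-0.2],[2.98,-2.62,0,0,-0.2],[2.98,-2.62,0,0,-0.2],[2.98,-2.62,0,0,-0.2],[2.98,-2.62,0,0,-0.2],[2.98,-2.62,0,0,-0.2],[2.98,-2.62,0,0,-0.2],[2.98,-2.62,0,0,-0.2]]
  ]
}}

```text
clock: 10.62
tool_pos: [0.5013, 0.2476, 0.1991]
ee_rot: [0.0, 0.93, 0.368, -0.002]
contact_force: [1.0, -0.2, -4.2]
finger_gap: 0.0567
grasp_force: 76.9
```

Emit:
{"fn": "jog_arm", "kwargs": {
  "targets": [
    [[0,0,0,0,-0.2],[0,0,0,0,-0.2],[0,0,0,0,-0.2],[0,0,0,0,-0.2]]
  ]
}}

```text
clock: 10.95
tool_pos: [0.5022, 0.2445, 0.2005]
ee_rot: [0.0, 0.93, 0.367, -0.001]
contact_force: [-0.7, -0.6, -3.2]
finger_gap: 0.0576
grasp_force: 77.0
```

```bash
python3 - <<'E'
from h import *
go(pal(58,-2),.12,133.1)
# held block in wrist view
img,d,m=cloud("wrist");P=full(d,m);p=r.state()["tool_pos"]
hsv=cv2.cvtColor(img,cv2.COLOR_BGR2HSV)
mk=(hsv[...,1]<60)&(hsv[...,2]>120)&(P[...,2]>p[2]-.03)&(abs(P[...,0]-p[0])<.1)&(abs(P[...,1]-p[1])<.1)
k,l,st,ce=cv2.connectedComponentsWithStats(mk.astype(np.uint8));i=1+np.argmax(st[1:,4]);mk=l==i
q=P[mk];A=np.c_[q[:,:2]-p[:2],np.ones(len(q))];co=np.linalg.lstsq(A,q[:,2],rcond=None)[0]
ok=abs(A@co-q[:,2])<.004;co=np.linalg.lstsq(A[ok],q[ok,2],rcond=None)[0]
print("plane slopes",co[:2].round(3),"top z under tcp",co[2].round(4),"rel",(co[2]-p[2]).round(4))
print(cv2.minAreaRect((q[ok][:,:2]*1000).astype(np.float32)),len(q))
img,P=top_rect("top",zlo=.06,zhi=.3)
E
```

```text
now [502.2 244.5 200.5] yaw_y -46.96 F [-0.7 -0.6 -3.2] gap 0.0576 g 77.0 t 10.95 j1,j7 [-1.04 -1.24]
 shift now-axes [ 0.24 -0.01  8.05]  turned-axes [ 0.24 -0.01  8.05] turn -0.06
plane slopes [-0.001  0.   ] top z under tcp 0.191 rel -0.01
((505.2308349609375, 243.82981872558594), (109.1590576171875, 76.68551635742188), 42.455421447753906) 28215
top 4348 [528.7 214. ] [214.  126.1] 133.07 z 0.0744 [171. 222.]
```

Emit:
{"fn": "jog_arm", "kwargs": {
  "targets": [
    [[0.5,0,0,0,-0.2],[0,0,2,0,-0.2],[0,0,2,0,-0.2],[0,0,2,0,-0.2],[0,0,1,0,-0.2],[0,0,0.5,0,-0.2],[0,0,0.5,0,-0.2],[0,0,0,0,-0.2],[0,0,0,0,-0.2],[0,0,0,0,-0.2]]
  ]
}}

```text
clock: 11.88
tool_pos: [0.5067, 0.2498, 0.1228]
ee_rot: [-0.0, 0.93, 0.368, 0.001]
contact_force: [0.3, 0.4, -4.0]
finger_gap: 0.0569
grasp_force: 77.0
```

Emit:
{"fn": "jog_arm", "kwargs": {
  "targets": [
    [[0,0,0.1,0,-0.2],[0,0,0.1,0,-0.2],[0,0,0.1,0,-0.2],[0,0,0.1,0,-0.2],[0,0,0,0,-0.2],[0,0,0,0,-0.2]]
  ]
}}

```text
clock: 12.38
tool_pos: [0.5061, 0.2496, 0.1177]
ee_rot: [-0.0, 0.93, 0.368, -0.0]
contact_force: [0.1, 0.5, -4.4]
finger_gap: 0.0573
grasp_force: 77.0
```

Emit:
{"fn": "jog_arm", "kwargs": {
  "targets": [
    [[0,0,0.1,0,-0.2],[0,0,0.1,0,-0.2],[0,0,0,0,-0.2],[0,0,0,0,-0.2]]
  ]
}}

```text
clock: 12.72
tool_pos: [0.5061, 0.2495, 0.1157]
ee_rot: [-0.0, 0.93, 0.368, -0.0]
contact_force: [0.1, 0.8, -4.8]
finger_gap: 0.0574
grasp_force: 77.0
```

Emit:
{"fn": "jog_arm", "kwargs": {
  "targets": [
    [[0,0,0.1,0,-0.2],[0,0,0,0,-0.2],[0,0,0,0,-0.2]]
  ]
}}

```text
clock: 12.97
tool_pos: [0.5061, 0.2496, 0.1148]
ee_rot: [-0.0, 0.93, 0.368, -0.0]
contact_force: [-0.7, 0.6, -4.3]
finger_gap: 0.0573
grasp_force: 77.0
```

Emit:
{"fn": "jog_arm", "kwargs": {
  "targets": [
    [[0,0,0.1,0,-0.2],[0,0,0,0,-0.2],[0,0,0,0,-0.2]]
  ]
}}

```text
clock: 13.22
tool_pos: [0.5061, 0.2496, 0.1137]
ee_rot: [-0.0, 0.93, 0.368, -0.0]
contact_force: [-0.5, -0.2, -3.6]
finger_gap: 0.0572
grasp_force: 77.0
```

Emit:
{"fn": "jog_arm", "kwargs": {
  "targets": [
    [[0,0,0.1,0,-0.2],[0,0,0,0,-0.2],[0,0,0,0,-0.2]]
  ]
}}

```text
clock: 13.47
tool_pos: [0.5062, 0.2496, 0.1134]
ee_rot: [-0.0, 0.93, 0.368, 0.0]
contact_force: [-3.1, -2.8, 5.5]
finger_gap: 0.0573
grasp_force: 78.1
```

Emit:
{"fn": "jog_arm", "kwargs": {
  "targets": [
    [[0,0,0.1,0,-0.2],[0,0,0,0,-0.2],[0,0,0,0,-0.2]]
  ]
}}

```text
clock: 13.72
tool_pos: [0.5062, 0.2496, 0.1133]
ee_rot: [-0.0, 0.93, 0.368, 0.0]
contact_force: [-9.5, -4.3, 16.4]
finger_gap: 0.0573
grasp_force: 79.4
```

Contact made. I'll ease off the vertical load, then slide toward the end board (−tool y).

Emit:
{"fn": "jog_arm", "kwargs": {
  "targets": [
    [[0,0,-0.15,0,-0.2],[0,-0.1,0,0,-0.2],[0,-0.1,0,0,-0.2],[0,0,0,0,-0.2],[0,0,0,0,-0.2]]
  ]
}}

```text
clock: 14.13
tool_pos: [0.5052, 0.251, 0.1134]
ee_rot: [0.0, 0.93, 0.368, 0.0]
contact_force: [2.1, -1.8, -1.2]
finger_gap: 0.0571
grasp_force: 77.5
```

Emit:
{"fn": "jog_arm", "kwargs": {
  "targets": [
    [[0,-0.1,0,0,-0.2],[0,0,0,0,-0.2],[0,0,0,0,-0.2]]
  ]
}}

```text
clock: 14.38
tool_pos: [0.5046, 0.2515, 0.1134]
ee_rot: [0.0, 0.93, 0.368, 0.001]
contact_force: [5.0, -2.0, -1.6]
finger_gap: 0.0571
grasp_force: 77.3
```

Emit:
{"fn": "jog_arm", "kwargs": {
  "targets": [
    [[-0.1,0,0,0,-0.2],[-0.1,0,0,0,-0.2],[-0.1,0,0,0,-0.2],[0,0,0,0,-0.2],[0,0,0,0,-0.2]]
  ]
}}

```text
clock: 14.8
tool_pos: [0.5026, 0.2496, 0.1134]
ee_rot: [0.0, 0.93, 0.368, 0.001]
contact_force: [4.9, -2.5, -2.8]
finger_gap: 0.0569
grasp_force: 77.2
```

```bash
cat >> h.py <<'E'
def inpal():
    s=r.state();a=np.deg2rad(YAW);c,n=np.cos(a),np.sin(a);W=np.array([[c,n],[-n,c]])
    print("TCP in pallet mm",(W@(np.array(s["tool_pos"])[:2]-O)*1000).round(1),"z",np.round(s["tool_pos"][2],4),"F pal",(W@np.array(s["contact_force"])[:2]).round(1),round(s["contact_force"][2],1),"t",round(s["clock"],2))
E
python3 -c "
from h import *
inpal()"
```

```text
TCP in pallet mm [61.3 -3.5] z 0.1134 F pal [-5.2 -1.9] -2.8 t 14.8
```

Emit:
{"fn": "jog_arm", "kwargs": {
  "targets": [
    [[-0.1,-0.1,0,0,-0.2],[-0.1,0,0,0,-0.2],[0,0,0,0,-0.2],[0,0,0,0,-0.2]]
  ]
}}

```text
clock: 15.13
tool_pos: [0.5014, 0.2486, 0.1138]
ee_rot: [0.001, 0.93, 0.367, 0.002]
contact_force: [9.7, -3.7, -3.5]
finger_gap: 0.0571
grasp_force: 77.2
```

Emit:
{"fn": "jog_arm", "kwargs": {
  "targets": [
    [[-0.1,0,0,0,-0.2],[-0.1,0,0,0,-0.2],[0,0,0,0,-0.2],[0,0,0,0,-0.2]]
  ]
}}

```text
clock: 15.47
tool_pos: [0.5006, 0.248, 0.1142]
ee_rot: [0.0, 0.93, 0.368, 0.003]
contact_force: [11.5, 0.2, -3.3]
finger_gap: 0.0574
grasp_force: 77.1
```

```bash
python3 -c "
from h import *
inpal()"
```

```text
TCP in pallet mm [61.5 -1. ] z 0.1142 F pal [-7.7 -8.5] -3.3 t 15.47
```

Emit:
{"fn": "jog_arm", "kwargs": {
  "targets": [
    [[0,-0.1,0.1,0,-0.2],[0,0,0,0,-0.2],[0,0,0,0,-0.2]]
  ]
}}

```text
clock: 15.72
tool_pos: [0.5006, 0.2482, 0.1135]
ee_rot: [0.001, 0.93, 0.368, 0.003]
contact_force: [13.5, -2.8, -1.8]
finger_gap: 0.057
grasp_force: 77.3
```

```bash
python3 -c "
from h import *
inpal()"
```

```text
TCP in pallet mm [61.6 -1.1] z 0.1135 F pal [-11.3  -7.9] -1.8 t 15.72
```

Emit:
{"fn": "jog_arm", "kwargs": {
  "targets": [
    [[0.05,0.2,0,0,-0.2],[0,0,0,0,0.6],[0,0,0,0,0.6],[0,0,0,0,0.6],[0,0,-1,0,0.7],[0,0,-2,0,0.7],[0,0,-3,0,0.7],[0,0,-4,0,0.7],[0,0,0,0,0.7],[0,0,0,0,0.7]]
  ]
}}

```text
clock: 16.55
tool_pos: [0.5003, 0.248, 0.2151]
ee_rot: [-0.001, 0.93, 0.368, 0.002]
contact_force: [-0.4, 0.8, -0.2]
finger_gap: 0.0723
grasp_force: 0.0
```

```bash
python3 - <<'E'
from h import *
inpal(); img,d,m=cloud("wrist"); P=full(d,m); cv2.imwrite("pics/p1.png",img)
a=np.deg2rad(YAW);c,n=np.cos(a),np.sin(a);W=np.array([[c,n],[-n,c]])
Q=(P[...,:2]-O)@W.T*1000
mk=(P[...,2]>.098)&(P[...,2]<.112)&(abs(Q[...,0])<130)&(abs(Q[...,1])<100)
k,l,st,ce=cv2.connectedComponentsWithStats(mk.astype(np.uint8));i=1+np.argmax(st[1:,4])
print(cv2.minAreaRect(Q[l==i].astype(np.float32)),np.median(P[l==i][:,2]))
go((.6367,-.1668),.1,-9.2)
E
```

```text
TCP in pallet mm [61.7 -0.7] z 0.2151 F pal [ 0.9 -0.3] -0.2 t 16.55
((62.95512390136719, 3.914478302001953), (60.30110168457031, 119.94583129882812), 0.027352815493941307) 0.10164236575076672
now [499.4 247.6 213.2] yaw_y -46.84 F [ 0.2  0.1 -1.2] gap 0.0728 g 0.0 t 16.6 j1,j7 [-1.05 -1.25]
 shift now-axes [-18.35  39.63  11.27]  turned-axes [-38.73  20.18  11.27] turn -37.64
```

View pics/p1.png

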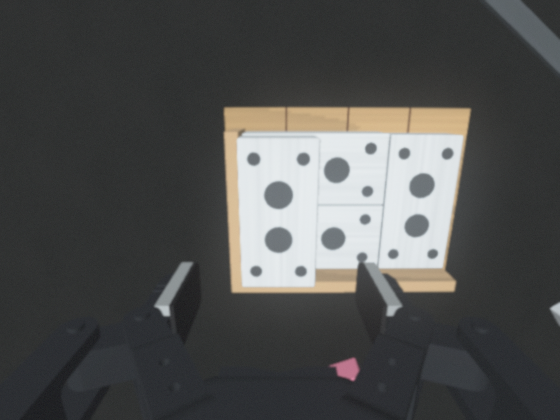

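The wrist view shows the crosswise block tight in the corner, spanning (238–318, 135–288), square against the end board on the left and the side board on top. Next is b1.

Emit:
{"fn": "jog_arm", "kwargs": {
  "targets": [
    [[0,0,0,-6.3,0.7],[0,0,0,-6.3,0.7],[0,0,0,-6.3,0.7],[0,0,0,-6.3,0.7],[0,0,0,-6.3,0.7],[0,0,0,-6.2,0.7],[-3.52,1.83,0,0,0.7],[-3.52,1.83,0,0,0.7],[-3.52,1.83,0,0,0.7],[-3.52,1.83,0,0,0.7],[-3.52,1.83,0,0,0.7],[-3.52,1.83,0,0,0.7],[-3.52,1.83,0,0,0.7],[-3.52,1.83,0,0,0.7],[-3.52,1.83,0,0,0.7],[-3.52,1.83,0,0,0.7],[-3.52,1.83,0,0,0.7],[0,0,0,0,0.7],[0,0,0,0,0.7],[0,0,0,0,0.7]]
  ]
}}

```text
clock: 18.27
tool_pos: [0.6359, -0.1664, 0.2109]
ee_rot: [-0.001, 0.761, 0.648, -0.001]
contact_force: [0.2, 0.9, 0.2]
finger_gap: 0.0725
grasp_force: 0.0
```

```bash
python3 - <<'E'
from h import *
go((.6362,-.1650),.0405,-9.1); top_rect("wrist")
E
```

```text
now [ 635.9 -166.4  210.9] yaw_y -9.17 F [0.2 0.9 0.2] gap 0.0725 g 0.0 t 18.27 j1,j7 [-0.31  0.25]
 shift now-axes [ 0.14  0.05 17.04]  turned-axes [ 0.14  0.05 17.04] turn -0.07
wrist 5051 [ 769.5 -127. ] [215.2  33.6] 73.95 z 0.0355 [420. 107.]
wrist 7575 [ 636.2 -165.3] [120.1  60.1] 81.01 z 0.032 [279. 187.]
wrist 2878 [ 545.2 -338.1] [81.2 60.6] 83.15 z 0.0318 [222. 343.]
```

Emit:
{"fn": "jog_arm", "kwargs": {
  "targets": [
    [[0.14,0,3.3,0,0.65],[0,0,3.3,0,0.65],[0,0,3.3,0,0.65],[0,0,3.3,0,0.65],[0,0,3.2,0,0.65],[0,0,1.0,0,0.65],[0,0,0,0,0.65],[0,0,0,0,0.65],[0,0,0,0,-0.2],[0,0,0,0,-0.2],[0,0,0,0,-0.2],[0,0,0,0,-0.2],[0,0,0,0,-0.2]]
  ],
  "force": 70
}}

```text
clock: 19.4
tool_pos: [0.6381, -0.1656, 0.0414]
ee_rot: [0.001, 0.761, 0.649, 0.002]
contact_force: [-2.4, 1.6, 6.8]
finger_gap: 0.0571
grasp_force: 74.3
```

Emit:
{"fn": "jog_arm", "kwargs": {
  "targets": [
    [[0,0,-0.3,0,-0.2],[0,0,-0.5,0,-0.2],[0,0,-1.5,0,-0.2],[0,0,-3,0,-0.2],[0,0,-3,0,-0.2],[0,0,-3,0,-0.2],[0,0,-3,0,-0.2],[0,0,-2,0,-0.2],[0,0,0,0,-0.2],[0,0,0,0,-0.2]]
  ]
}}

```text
clock: 20.23
tool_pos: [0.637, -0.1659, 0.2028]
ee_rot: [0.001, 0.761, 0.648, 0.001]
contact_force: [0.2, -0.5, -6.4]
finger_gap: 0.0573
grasp_force: 77.0
```

```bash
python3 - <<'E'
from h import *
go(pal(-34,26),.12,43.1); inpal()
E
```

```text
now [ 637.  -165.9  202.8] yaw_y -9.17 F [ 0.2 -0.5 -6.4] gap 0.0573 g 77.0 t 20.23 j1,j7 [-0.31  0.25]
 shift now-axes [ 30.71 -14.18   8.25]  turned-axes [30.   15.61  8.25] turn -52.27
TCP in pallet mm [-333.9  182.2] z 0.2028 F pal [-0.5  0.2] -6.4 t 20.23
```

Emit:
{"fn": "jog_arm", "kwargs": {
  "targets": [
    [[0,0,0,-6.53,-0.2],[0,0,0,-6.53,-0.2],[0,0,0,-6.53,-0.2],[0,0,0,-6.53,-0.2],[0,0,0,-6.53,-0.2],[0,0,0,-6.53,-0.2],[0,0,0,-6.53,-0.2],[0,0,0,-6.53,-0.2],[3.33,1.73,0,0,-0.2],[3.33,1.73,0,0,-0.2],[3.33,1.73,0,0,-0.2],[3.33,1.73,0,0,-0.2],[3.33,1.73,0,0,-0.2],[3.33,1.73,0,0,-0.2],[3.33,1.73,0,0,-0.2],[3.33,1.73,0,0,-0.2],[3.33,1.73,0,0,-0.2],[0,0,0,0,-0.2],[0,0,0,0,-0.2],[0,0,0,0,-0.2]]
  ]
}}

```text
clock: 21.9
tool_pos: [0.5449, 0.159, 0.1999]
ee_rot: [-0.001, 0.398, 0.917, -0.001]
contact_force: [0.6, -1.6, -5.9]
finger_gap: 0.0573
grasp_force: 77.1
```

```bash
cat >> h.py <<'E'
def held():
    img,d,m=cloud("wrist");P=full(d,m);p=np.array(r.state()["tool_pos"]);M=R.from_quat(np.roll(r.state()["ee_rot"],-1)).as_matrix()
    q=((P.reshape(-1,3)-p)@M);q=q[(abs(q[:,2]-.008)<.008)&(abs(q[:,1])<.024)&(abs(q[:,0])<.09)]
    A=np.c_[q[:,:2],np.ones(len(q))];co=np.linalg.lstsq(A,q[:,2],rcond=None)[0]
    print("held: slopes",co[:2].round(3),"top ahead of TCP mm",(co[2]*1000).round(1),"x extent",(np.percentile(q[:,0],[.5,99.5])*1000).round(1))
E
python3 - <<'E'
from h import *
go(pal(-34,26),.12,43.1); inpal(); held()
E
```

```text
now [544.9 159.  199.9] yaw_y 43.1 F [ 0.6 -1.6 -5.9] gap 0.0573 g 77.1 t 21.9 j1,j7 [-0.69  0.47]
 shift now-axes [-0.03  0.16  7.99]  turned-axes [-0.03  0.16  7.99] turn 0.0
TCP in pallet mm [-33.8  27.4] z 0.1999 F pal [-1.6  0.7] -5.9 t 21.9
held: slopes [0.002 0.004] top ahead of TCP mm 10.0 x extent [-48.7  59.7]
```

Emit:
{"fn": "jog_arm", "kwargs": {
  "targets": [
    [[0,0.1,2,0,-0.2],[0,0,2,0,-0.2],[0,0,2,0,-0.2],[0,0,1.5,0,-0.2],[0,0,0.5,0,-0.2],[0,0,0.3,0,-0.2],[0,0,0.1,0,-0.2],[0,0,0,0,-0.2],[0,0,0,0,-0.2],[0,0,0,0,-0.2]]
  ]
}}

```text
clock: 22.78
tool_pos: [0.5469, 0.1604, 0.1182]
ee_rot: [0.0, 0.398, 0.917, 0.001]
contact_force: [-0.0, -0.4, -5.3]
finger_gap: 0.0572
grasp_force: 77.1
```

Emit:
{"fn": "jog_arm", "kwargs": {
  "targets": [
    [[0,0,0.1,0,-0.2],[0,0,0,0,-0.2],[0,0,0,0,-0.2]]
  ]
}}

```text
clock: 23.03
tool_pos: [0.5464, 0.1604, 0.1164]
ee_rot: [0.0, 0.398, 0.917, 0.0]
contact_force: [0.8, 0.1, -5.0]
finger_gap: 0.0572
grasp_force: 77.1
```

Emit:
{"fn": "jog_arm", "kwargs": {
  "targets": [
    [[0,0,0.1,0,-0.2],[0,0,0,0,-0.2],[0,0,0,0,-0.2]]
  ]
}}

```text
clock: 23.28
tool_pos: [0.5464, 0.1603, 0.1152]
ee_rot: [-0.0, 0.398, 0.917, -0.0]
contact_force: [0.0, -0.3, -5.9]
finger_gap: 0.057
grasp_force: 77.2
```

Emit:
{"fn": "jog_arm", "kwargs": {
  "targets": [
    [[0,0,0.1,0,-0.2],[0,0,0,0,-0.2],[0,0,0,0,-0.2]]
  ]
}}

```text
clock: 23.53
tool_pos: [0.5464, 0.1603, 0.1142]
ee_rot: [-0.0, 0.398, 0.917, -0.0]
contact_force: [0.6, -0.4, -6.1]
finger_gap: 0.0576
grasp_force: 77.2
```

Emit:
{"fn": "jog_arm", "kwargs": {
  "targets": [
    [[0,0,0.1,0,-0.2],[0,0,0,0,-0.2],[0,0,0,0,-0.2]]
  ]
}}

```text
clock: 23.78
tool_pos: [0.5465, 0.1604, 0.1135]
ee_rot: [0.0, 0.398, 0.917, 0.0]
contact_force: [-1.4, -0.2, -1.8]
finger_gap: 0.0571
grasp_force: 77.6
```

```bash
python3 -c "
from h import *
inpal()"
```

```text
TCP in pallet mm [-33.8  25.3] z 0.1135 F pal [0.8 1.1] -1.8 t 23.78
```

Touchdown. Sliding +y to the side board and +x to the crosswise block.

Emit:
{"fn": "jog_arm", "kwargs": {
  "targets": [
    [[0.1,-0.1,0,0,-0.2],[0.1,-0.1,0,0,-0.2],[0.1,-0.1,0,0,-0.2],[0.1,-0.1,0,0,-0.2],[0.1,-0.1,0,0,-0.2],[0,-0.1,0,0,-0.2],[0,0,0,0,-0.2],[0,0,0,0,-0.2]]
  ]
}}

```text
clock: 24.45
tool_pos: [0.5385, 0.1601, 0.1135]
ee_rot: [-0.0, 0.398, 0.917, 0.0]
contact_force: [0.2, 0.9, -0.2]
finger_gap: 0.0575
grasp_force: 77.8
```

Emit:
{"fn": "jog_arm", "kwargs": {
  "targets": [
    [[0.1,-0.1,0,0,-0.2],[0.1,-0.1,0,0,-0.2],[0,0,0,0,-0.2],[0,0,0,0,-0.2]]
  ]
}}

```text
clock: 24.78
tool_pos: [0.5372, 0.1604, 0.1137]
ee_rot: [0.001, 0.398, 0.917, 0.001]
contact_force: [7.1, 1.9, -5.4]
finger_gap: 0.0573
grasp_force: 77.2
```

```bash
python3 -c "
from h import *
inpal()"
```

```text
TCP in pallet mm [-27.4  32.2] z 0.1137 F pal [-3.4 -6.5] -5.4 t 24.78
```

Emit:
{"fn": "jog_arm", "kwargs": {
  "targets": [
    [[0.1,-0.1,0,0,-0.2],[0,0,0,0,-0.2],[-0.15,0.15,0,0,-0.2],[0,0,0,0,0.6],[0,0,0,0,0.6],[0,0,0,0,0.6],[0,0,-1,0,0.7],[0,0,-2,0,0.7],[0,0,-3,0,0.7],[0,0,-4,0,0.7],[0,0,0,0,0.7],[0,0,0,0,0.7],[0,0,0,0,0.7]]
  ]
}}

```text
clock: 25.87
tool_pos: [0.5364, 0.1599, 0.2137]
ee_rot: [0.0, 0.398, 0.917, 0.0]
contact_force: [-0.0, 0.6, -0.6]
finger_gap: 0.0726
grasp_force: 0.0
```

```bash
cat >> h.py <<'E'
def layer2(name="wrist",save=None):
    img,d,m=cloud(name); P=full(d,m)
    if save: cv2.imwrite(save,img)
    a=np.deg2rad(YAW);c,n=np.cos(a),np.sin(a);W=np.array([[c,n],[-n,c]])
    Q=(P[...,:2]-O)@W.T*1000;hsv=cv2.cvtColor(img,cv2.COLOR_BGR2HSV)
    mk=(P[...,2]>.098)&(P[...,2]<.112)&(abs(Q[...,0])<130)&(abs(Q[...,1])<100)&(hsv[...,2]>60)
    k,l,st,ce=cv2.connectedComponentsWithStats(mk.astype(np.uint8))
    for i in range(1,k):
        if st[i,4]>300:
            q=Q[l==i];print("L2",st[i,4],np.array(cv2.minAreaRect(q.astype(np.float32))[0]).round(1),cv2.minAreaRect(q.astype(np.float32))[1:],"x",np.percentile(q[:,0],[.2,99.8]).round(1),"y",np.percentile(q[:,1],[.2,99.8]).round(1),np.median(P[l==i][:,2]).round(4))
E
python3 - <<'E'
from h import *
inpal(); layer2("wrist","pics/p2.png")
go((.5416,-.3572),.04,-7.6)
E
```

```text
TCP in pallet mm [-27.3  33.1] z 0.2137 F pal [ 0.4 -0.4] -0.6 t 25.87
L2 27972 [2.8 3.1] ((179.68504333496094, 120.26570892333984), 0.029200982302427292) x [-85.7  92.3] y [-56.1  62.8] 0.1026
now [536.  159.8 212.9] yaw_y 43.08 F [ 0.5 -0.6 -0.1] gap 0.0725 g 0.0 t 25.92 j1,j7 [-0.7   0.45]
 shift now-axes [-38.15 -34.89  17.3 ]  turned-axes [-51.17   7.4   17.3 ] turn 50.68
```

View pics/p2.png

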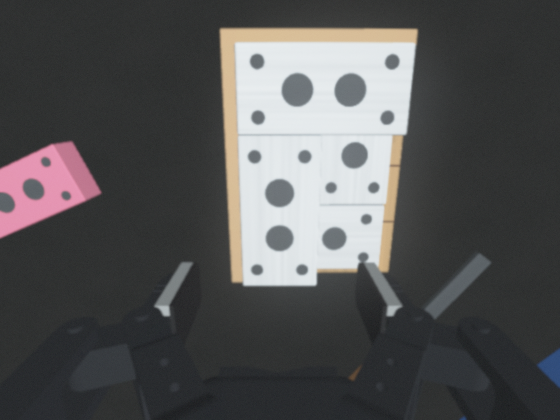

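The wrist view shows the crosswise block (236–414, 40–134) and the first lengthwise block (238–318, 135–287) tight together with no gaps. Next is b2, the third block.

Emit:
{"fn": "jog_arm", "kwargs": {
  "targets": [
    [[-3.0,-3.0,0,0,0.7],[0,0,0,6.34,0.7],[0,0,0,6.34,0.7],[0,0,0,6.34,0.7],[0,0,0,6.34,0.7],[0,0,0,6.34,0.7],[0,0,0,6.34,0.7],[0,0,0,6.34,0.7],[0,0,0,6.3,0.7]]
  ]
}}

```text
clock: 26.67
tool_pos: [0.5344, 0.1181, 0.2121]
ee_rot: [-0.0, 0.754, 0.657, -0.001]
contact_force: [-0.6, 0.1, 0.4]
finger_gap: 0.0723
grasp_force: 0.0
```

```bash
python3 - <<'E'
from h import *
go((.5414,-.3572),.04,-7.6)
E
```

```text
now [534.4 118.1 212.1] yaw_y -7.91 F [-0.6  0.1  0.4] gap 0.0723 g 0.0 t 26.67 j1,j7 [-0.74 -0.36]
 shift now-axes [-46.96   7.27  17.26]  turned-axes [-47.     7.01  17.26] turn -0.31
```

Emit:
{"fn": "jog_arm", "kwargs": {
  "targets": [
    [[-3.62,0.55,0,0,0.7],[-3.62,0.55,0,0,0.7],[-3.62,0.55,0,0,0.7],[-3.62,0.55,0,0,0.7],[-3.62,0.55,0,0,0.7],[-3.62,0.55,0,0,0.7],[-3.62,0.55,0,0,0.7],[-3.62,0.55,0,0,0.7],[-3.62,0.55,0,0,0.7],[-3.62,0.55,0,0,0.7],[-3.62,0.55,0,0,0.7],[-3.62,0.55,0,0,0.7],[-3.62,0.55,0,0,0.7],[0,0,0,0,0.7],[0,0,0,0,0.7],[0,0,0,0,0.7],[0,0,0,0,0.7]]
  ]
}}

```text
clock: 28.08
tool_pos: [0.5442, -0.356, 0.2125]
ee_rot: [-0.001, 0.752, 0.659, 0.0]
contact_force: [0.2, 0.1, 0.0]
finger_gap: 0.0726
grasp_force: 0.0
```

```bash
python3 - <<'E'
from h import *
go((.5414,-.3572),.037,-7.7); top_rect("wrist")
E
```

```text
now [ 544.2 -356.   212.5] yaw_y -7.49 F [0.2 0.1 0. ] gap 0.0726 g 0.0 t 28.08 j1,j7 [-0.01  0.61]
 shift now-axes [-0.18 -0.24 17.55]  turned-axes [-0.18 -0.24 17.55] turn 0.21
wrist 933 [ 768.9 -228.3] [47.7 21.7] 168.5 z 0.0342 [510.  16.]
wrist 7449 [ 541.6 -359.7] [120.4  60.1] 82.55 z 0.0319 [276. 191.]
```

Emit:
{"fn": "jog_arm", "kwargs": {
  "targets": [
    [[-0.3,-0.25,3.3,0,0.65],[0,0,3.3,0,0.65],[0,0,3.3,0,0.65],[0,0,3.3,0,0.65],[0,0,3.3,0,0.65],[0,0,1.0,0,0.65],[0,0,0,0,0.65],[0,0,0,0,0.65],[0,0,0,0,-0.2],[0,0,0,0,-0.2],[0,0,0,0,-0.2],[0,0,0,0,-0.2],[0,0,0,0,-0.2]]
  ],
  "force": 70
}}

```text
clock: 29.22
tool_pos: [0.5425, -0.3609, 0.0415]
ee_rot: [0.002, 0.752, 0.659, 0.001]
contact_force: [-0.6, 1.6, 6.1]
finger_gap: 0.0574
grasp_force: 74.2
```

Emit:
{"fn": "jog_arm", "kwargs": {
  "targets": [
    [[0,0,-0.3,0,-0.2],[0,0,-0.5,0,-0.2],[0,0,-1.5,0,-0.2],[0,0,-3,0,-0.2],[0,0,-3,0,-0.2],[0,0,-3,0,-0.2],[0,0,-3,0,-0.2],[0,0,-2.5,0,-0.2],[0,0,0,0,-0.2],[0,0,0,0,-0.2]]
  ]
}}

```text
clock: 30.05
tool_pos: [0.5412, -0.3608, 0.2083]
ee_rot: [0.001, 0.752, 0.659, 0.001]
contact_force: [-0.2, 2.1, -6.7]
finger_gap: 0.0567
grasp_force: 77.1
```

Emit:
{"fn": "jog_arm", "kwargs": {
  "targets": [
    [[3.7,-0.5,0,0,-0.2],[3.7,-0.5,0,0,-0.2],[3.7,-0.5,0,0,-0.2],[3.7,-0.5,0,0,-0.2],[3.7,-0.5,0,0,-0.2],[3.7,-0.5,0,0,-0.2],[3.7,-0.5,0,0,-0.2],[3.7,-0.5,0,0,-0.2],[3.7,-0.5,0,0,-0.2],[3.7,-0.5,0,0,-0.2],[0,0,0,-6.3,-0.2],[0,0,0,-6.3,-0.2],[0,0,0,-6.3,-0.2],[0,0,0,-6.3,-0.2],[0,0,0,-6.3,-0.2],[0,0,0,-6.3,-0.2],[0,0,0,-6.3,-0.2],[0,0,0,-6.3,-0.2],[0,0,0,0,-0.2],[0,0,0,0,-0.2]]
  ]
}}

```text
clock: 31.72
tool_pos: [0.5394, 0.013, 0.2051]
ee_rot: [-0.001, 0.402, 0.916, -0.001]
contact_force: [0.1, 0.2, -6.2]
finger_gap: 0.0572
grasp_force: 77.5
```

```bash
python3 - <<'E'
from h import *
go(pal(-34,-48),.118,43.1); inpal(); held()
E
```

```text
now [539.4  13.  205.1] yaw_y 42.6 F [ 0.1  0.2 -6.2] gap 0.0572 g 77.5 t 31.72 j1,j7 [-0.56  0.72]
 shift now-axes [10.41 17.85  8.69]  turned-axes [10.25 17.94  8.69] turn -0.5
TCP in pallet mm [-136.6  131.2] z 0.2051 F pal [ 0.1 -0.2] -6.2 t 31.72
held: slopes [0.001 0.004] top ahead of TCP mm 10.1 x extent [-48.8  61.9]
```

Emit:
{"fn": "jog_arm", "kwargs": {
  "targets": [
    [[0,0,0,-0.5,-0.2],[2.02,3.59,0,0,-0.2],[2.02,3.59,0,0,-0.2],[2.02,3.59,0,0,-0.2],[2.02,3.59,0,0,-0.2],[2.02,3.59,0,0,-0.2],[0,0,0,0,-0.2],[0,0,0,0,-0.2],[0,0,0,0,-0.2],[0,0,0,0,-0.2]]
  ]
}}

```text
clock: 32.6
tool_pos: [0.6017, 0.2083, 0.2062]
ee_rot: [0.0, 0.397, 0.918, -0.0]
contact_force: [0.6, -0.8, -6.7]
finger_gap: 0.0571
grasp_force: 78.0
```

```bash
python3 - <<'E'
from h import *
go(pal(-35,-48.5),.118,43.1); inpal(); held()
E
```

```text
now [601.7 208.3 206.2] yaw_y 43.17 F [ 0.6 -0.8 -6.7] gap 0.0571 g 78.0 t 32.6 j1,j7 [-0.72  0.47]
 shift now-axes [0.15 0.09 8.82]  turned-axes [0.15 0.09 8.82] turn 0.07
TCP in pallet mm [-36.5 -47.7] z 0.2062 F pal [-1.   0.1] -6.7 t 32.6
held: slopes [0.002 0.004] top ahead of TCP mm 10.1 x extent [-48.8  61.9]
```

Emit:
{"fn": "jog_arm", "kwargs": {
  "targets": [
    [[0.1,0,2,0,-0.2],[0,0,2,0,-0.2],[0,0,2,0,-0.2],[0,0,2,0,-0.2],[0,0,0.8,0,-0.2],[0,0,0.2,0,-0.2],[0,0,0,0,-0.2],[0,0,0,0,-0.2],[0,0,0,0,-0.2]]
  ]
}}

```text
clock: 33.4
tool_pos: [0.6018, 0.2105, 0.1179]
ee_rot: [0.001, 0.396, 0.918, 0.001]
contact_force: [0.3, 0.5, -5.7]
finger_gap: 0.0572
grasp_force: 78.0
```

Emit:
{"fn": "jog_arm", "kwargs": {
  "targets": [
    [[0,0,0.1,0,-0.2],[0,0,0.1,0,-0.2],[0,0,0,0,-0.2],[0,0,0,0,-0.2]]
  ]
}}

```text
clock: 33.73
tool_pos: [0.6009, 0.2105, 0.1144]
ee_rot: [-0.0, 0.396, 0.918, 0.0]
contact_force: [0.3, -0.5, -5.9]
finger_gap: 0.0574
grasp_force: 78.0
```

Emit:
{"fn": "jog_arm", "kwargs": {
  "targets": [
    [[0,0,0.1,0,-0.2],[0,0,0,0,-0.2],[0,0,0,0,-0.2]]
  ]
}}

```text
clock: 33.98
tool_pos: [0.601, 0.2105, 0.1136]
ee_rot: [0.0, 0.396, 0.918, 0.0]
contact_force: [-1.2, 0.0, -2.3]
finger_gap: 0.0571
grasp_force: 78.4
```

Emit:
{"fn": "jog_arm", "kwargs": {
  "targets": [
    [[0.1,0,0,0,-0.2],[0.1,0,0,0,-0.2],[0.1,0,0,0,-0.2],[0.1,0,0,0,-0.2],[0.1,0,0,0,-0.2],[0,0,0,0,-0.2],[0,0,0,0,-0.2]]
  ]
}}

```text
clock: 34.57
tool_pos: [0.5977, 0.2141, 0.1136]
ee_rot: [0.0, 0.396, 0.918, 0.0]
contact_force: [1.4, -0.7, -0.0]
finger_gap: 0.0571
grasp_force: 78.7
```

```bash
python3 -c "
from h import *
inpal()"
```

```text
TCP in pallet mm [-29.6 -48.7] z 0.1136 F pal [-1.5 -0.5] -0.0 t 34.57
```

Emit:
{"fn": "jog_arm", "kwargs": {
  "targets": [
    [[0.1,0,0,0,-0.2],[0.1,0,0,0,-0.2],[0,0,0,0,-0.2],[0,0,0,0,-0.2]]
  ]
}}

```text
clock: 34.9
tool_pos: [0.5975, 0.2141, 0.1136]
ee_rot: [0.001, 0.397, 0.918, 0.0]
contact_force: [5.9, -3.9, -2.9]
finger_gap: 0.0573
grasp_force: 78.4
```

Emit:
{"fn": "jog_arm", "kwargs": {
  "targets": [
    [[-0.1,0,0,0,-0.2],[0,0,0,0,0.5],[0,0,0,0,0.5],[0,0,0,0,0.5],[0,0,-1,0,0.5],[0,0,-2,0,0.5],[0,0,-2,0,-1],[0,3.6,0,0,-1],[0,1.8,0,0,-1],[0,0,0,0,-1],[0,0,0,0,-1],[0,0,0,0,-1],[0,0,0,0,-1]]
  ]
}}

```text
clock: 35.98
tool_pos: [0.6358, 0.251, 0.1636]
ee_rot: [-0.0, 0.397, 0.918, -0.0]
contact_force: [0.3, -0.9, 0.3]
finger_gap: -0.0001
grasp_force: 0.0
```

```bash
python3 -c "
from h import *
inpal();layer2('wrist','pics/p3.png')
go(pal(-28,-103),.099,43.1)"
```

```text
TCP in pallet mm [ -28.7 -101.8] z 0.1636 F pal [-0.9  0.4] 0.3 t 35.98
L2 57821 [ 2.3 -7.5] ((180.63272094726562, 140.95814514160156), 0.06612952798604965) x [-86.2  91.9] y [-77.7  61.1] 0.1035
now [635.8 251.1 163.6] yaw_y 43.26 F [-0.8 -0.3 -0.4] gap -0.0001 g 0.0 t 36.03 j1,j7 [-0.71  0.45]
 shift now-axes [0.06 0.12 6.46]  turned-axes [0.06 0.12 6.46] turn 0.16
```

View pics/p3.png

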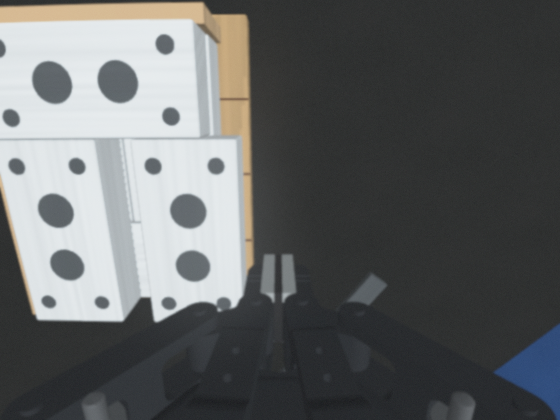

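The wrist view shows B lying flat and square, with a ~19 mm gap to A at (130,230) and butted against the crosswise block at y≈137. The closed fingers stand on its open side. I'll lower them and push in +y (−tool y).

Emit:
{"fn": "jog_arm", "kwargs": {
  "targets": [
    [[0.05,0.3,2,0,-1],[0,0,2,0,-1],[0,0,1.5,0,-1],[0,0,0,0,-1],[0,0,0,0,-1]]
  ]
}}

```text
clock: 36.45
tool_pos: [0.6374, 0.2537, 0.1082]
ee_rot: [-0.0, 0.397, 0.918, -0.001]
contact_force: [0.1, -0.1, 0.5]
finger_gap: -0.0
grasp_force: 0.0
```

Emit:
{"fn": "jog_arm", "kwargs": {
  "targets": [
    [[0,-0.4,0,0,-1],[0,-0.4,0,0,-1],[0,-0.4,0,0,-1],[0,-0.2,0,0,-1],[0,-0.2,0,0,-1],[0,-0.2,0,0,-1],[0,-0.2,0,0,-1],[0,0,0,0,-1]]
  ]
}}

```text
clock: 37.12
tool_pos: [0.624, 0.2409, 0.1093]
ee_rot: [0.001, 0.396, 0.918, 0.001]
contact_force: [2.8, 2.4, 2.4]
finger_gap: 0.0001
grasp_force: 2.0
```

```bash
python3 -c "
from h import *
inpal()"
```

```text
TCP in pallet mm [-28.  -86.2] z 0.1093 F pal [-0.2 -3.6] 2.4 t 37.12
```

Emit:
{"fn": "jog_arm", "kwargs": {
  "targets": [
    [[0,-0.2,0,0,-1],[0,-0.2,0,0,-1],[0,-0.2,0,0,-1],[0,-0.2,0,0,-1],[0,-0.2,0,0,-1],[0,-0.2,0,0,-1],[0,-0.2,0,0,-1],[0,0,0,0,-1],[0,0,0,0,-1]]
  ]
}}

```text
clock: 37.87
tool_pos: [0.6137, 0.2314, 0.1089]
ee_rot: [0.0, 0.396, 0.918, 0.001]
contact_force: [4.3, 3.1, 4.5]
finger_gap: -0.0001
grasp_force: 2.6
```

Emit:
{"fn": "jog_arm", "kwargs": {
  "targets": [
    [[0,-0.1,0,0,-1],[0,-0.1,0,0,-1],[0,-0.1,0,0,-1],[0,0,0,0,-1],[0,0,0,0,-1]]
  ]
}}

```text
clock: 38.28
tool_pos: [0.6128, 0.2307, 0.109]
ee_rot: [0.002, 0.396, 0.918, 0.002]
contact_force: [11.7, 8.4, -0.9]
finger_gap: 0.0004
grasp_force: 7.0
```

```bash
python3 -c "
from h import *
inpal();layer2()"
```

```text
TCP in pallet mm [-27.8 -71.1] z 0.109 F pal [ -1.9 -14.3] -0.9 t 38.28
L2 83906 [-0.5 -9.1] ((143.68978881835938, 174.96694946289062), 89.791259765625) x [-82.   85.9] y [-73.7  60.6] 0.1035
```

Emit:
{"fn": "jog_arm", "kwargs": {
  "targets": [
    [[0,-0.1,0,0,-1],[0,0,0,0,-1],[0,0,0,0,-1]]
  ]
}}

```text
clock: 38.58
tool_pos: [0.6127, 0.2306, 0.1092]
ee_rot: [0.002, 0.396, 0.918, 0.003]
contact_force: [14.2, 9.2, -2.5]
finger_gap: 0.0001
grasp_force: 8.9
```

Emit:
{"fn": "jog_arm", "kwargs": {
  "targets": [
    [[0,0.3,0,0,-1],[0,1,0,0,-1],[0,3,0,0,-1],[0,0,-3,0,-1],[0,0,-4,0,-1],[0,0,-4,0,-1],[0,-3,0,0,-1],[0,-3,0,0,-1],[-3,0,0,0,-1],[0,0,0,0,-1],[0,0,0,0,-1],[0,0,0,0,-1]]
  ]
}}

```text
clock: 39.58
tool_pos: [0.6179, 0.1948, 0.2176]
ee_rot: [-0.001, 0.396, 0.918, -0.001]
contact_force: [-0.7, 1.4, 0.5]
finger_gap: -0.0
grasp_force: 0.0
```

```bash
python3 -c "
from h import *
inpal();layer2('wrist','pics/p4.png')"
```

```text
TCP in pallet mm [-57.5 -50.3] z 0.2176 F pal [ 1.5 -0.5] 0.5 t 39.58
L2 41318 [0.8 2.4] ((120.21637725830078, 176.04237365722656), 89.97571563720703) x [-86.4  88.1] y [-57.5  61.5] 0.1035
```

View pics/p4.png

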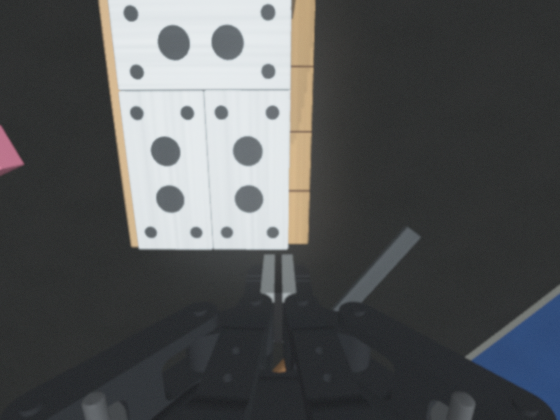

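The view shows all three blocks tight and flush. Joints are hairline at (205,170) and y≈90, the ends are even at y≈248, and the layer measures 120.2 mm across. Nothing touches the robot, so I'm handing in.

```bash
python3 -c "
from rig import r
print(r.finish_job())"
```

```text
the job is handed in; nothing more can be done
None
```

I laid the second layer and handed the job in at about 39.6 s of the 72 s allowed; the last picture shows all three blocks flat, square and without gaps, but the hand-in returned no verdict.

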